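# Press the wide test plate into the sprung edge clip

### The arm

A 6-joint arm with a two-finger parallel gripper is mounted at the origin on the work surface. World frame = base frame: x ahead of the robot, y to its left, z up, the work surface at z = 0. Lengths are in m, angles in rad, forces in N, time in s.
With the tool pointing down it reaches from about 0.3 to 0.85 m from the base axis. Payload 5.4 kg.
Tool frame: the origin (TCP) lies midway between the tips of the shut fingers; the grasp point (between the pads) lies 19 mm behind it (r.grasp_offset is the distance from the TCP to the grasp point, in m); z points along the fingers, y is the line along which they close (so a half turn about z gives the same grasp; the last joint's range is limited). The gripper opens to 85 mm and grips with 20 to 120 N. Pads are 22 mm wide; open, the fingers measure 114 mm over their backs; the gripper's body (76 mm by 85 mm) begins 54 mm behind the grasp point. The pads swing forward as they close: fully open they stand 13 mm farther back than shut.
Start: joints at [1.096, 0.158, 1.597, -0, 1.386, -0.21], TCP at [0.15, 0.555, 0.197] pointing down, gripper open.
Joint ranges: [-2.91, 2.91], [-0.94, 2.29], [0.18, 2.7], [-1.29, 4.43], [0.17, 2.64], [-3, 3]. Speed limits (rad/s): [2.57, 2.57, 3.14, 3.14, 3.14, 3.14].

### API

Orientations are given as a rotation vector (axis times angle).
In Python, from cell import monitor, cams, close_job, r gives the robot as it stands. The module is installed in compiled form; this text tells all that it offers.
- The arm moves only by the tool drive_tool, never from a script. Its argument "moves" is a list of rows, each an object of numbers: "tx", "ty", "tz": the shift along the tool's x, y, z in mm; "rx", "ry", "rz": the turn, a rotation vector about the tool's x, y, z in rad; "gripper": the finger opening in mm, from 0 to 85.4. A call has 1 to 8 rows; each row is the pose to reach, as a shift and turn from the pose commanded when the call began, along the tool's axes at that moment; what a row does not reach only later rows make up. A row lasts 1/12 s, in which the tool goes at most 41.7 mm and 7.16 degrees, less where a joint would pass 70% of its speed; a pose out of reach is approached as far as the arm can. A call with a gripper value outside its range is refused whole. The fingers move at their own pace and stop on an object; "squeeze" is the grip in N (left out, the last holds). Time passes only in rows, so rows that repeat a pose let the fingers close. It gives the time, the measured TCP pose, the force, the opening and the grip force at its end, in the units of the state.
- monitor.state(): the state, without advancing time (a new reading comes with each control period).
- cams.capture(name): name is "scene" or "top" or "wrist"; returns the picture (384x512x3 uint8, red, green, blue); there is no depth.
- cams.camera_model(name): a dict with "intrinsics" (3x3 intrinsics, pixels), "T" (4x4, takes a point from camera to world coordinates); the wrist camera has in their place "tool_from_camera" (4x4, takes a point from camera to tool coordinates, whose origin is the TCP and whose axes are the flange's). Camera axes: x right, y down, z forward; pixel columns grow to the right and rows downward; lengths in m; the calibration is good to about 2 mm. A picture is of the moment at which its call begins: read the wrist's pose just before it. camera_model takes no time and is no camera call.
- close_job(): hands the job in; it is judged then, once.
The state is a dict: "clock": time; "q": joint angles; "dq": joint speeds; "joint_efforts": joint torques, N m; "ee_pos": TCP position; "tcp_rot": TCP orientation; "wrist_force": force on the tool from outside, world axes, zero at the start; "moment": the same for the moment, N m; "width": opening from 0.0 (shut) to 1.0 (fully open); "finger_force": force on a finger pad.
Only numpy, scipy, OpenCV 4.12 (cv2) and the standard library are available. Lean on these libraries where they do the work, as an engineer would, in place of code of your own. Each camera call takes 0.05 s, during which the arm holds its last target. There are 200 camera calls.

### The job

Take the wide aluminium test plate out of the two-slot rack by its grip bar and press its lower edge into the sprung edge clip, between the two steel jaws, until it sits fully home on the floor of the clip. Leave it standing upright there by itself, roughly centred along the jaws, and leave the narrow plate in the rack.

Things in the scene. Friction and masses are not known exactly. Their poses are not given: they have to be found in the camera images.
- wide_plate: The plate to move: upright aluminium sheet 5 mm thick (its x), 90 mm wide (y), with a black plastic grip bar along its top edge: 14 mm thick (x), 90 mm wide, 95 to 120 mm above the lower edge, which is also the overall height. About 0.15 kg. Origin: middle of the lower edge; z up the plate. Same either way round. Stands loosely in a rack slot, may lean a few degrees.
- narrow_plate: The plate to leave alone, in the rack's other slot: same sheet, bar, thickness and height as the wide plate, but only 45 mm wide (y). Origin at the middle of its lower edge.
- rack: Fixed white plastic block, 150 (x) x 120 (y) x 30 mm tall, origin at the centre of its underside. Two slots along y, at x = -45 and +45 mm, 7 mm wide, 22 mm deep, so a plate's lower edge starts 8 mm above the table. Either plate may be in either slot. Rack and clip stand left and right of the table's middle, either way round, each turned up to 30 degrees.
- clip_seat (a point): Middle of the clip's floor, 12 mm above the table: the plate's lower edge goes here. Fixed black base 120 (x) x 110 mm; two steel jaws, 70 mm long, slot along y, z up. Jaws 3 mm apart up to 30 mm above the table, then flaring to a 28 mm mouth at 57 mm, the clip's top. Each springs outward along x, up to 14 mm; pushing the plate in takes 10 to 20 N, most where the flare ends; it then stands held.
Mind the look-alikes: they are no part of the job. What is shaped like the wide_plate but pink is not meant.

How it is judged:
By the outcome, as a careful person would: the job done as asked, in the order asked, and still so for the second after the job is handed in, with the robot touching nothing.
It also fails if it takes over 40 s, if anything falls off the work surface, if the arm or the gripper's body presses on something with over 40 N, if the wrist force passes 120 N, or if a joint passes its speed limit or range.

## Working session

There is one attempt and no reset: what is moved stays moved. The work goes in short steps, Python scripts to look and compute and a tool call to move; the robot and the scene stay as the last step left them, time stands still between calls to the robot, and variables do not carry over. Pictures are saved under pics/ and viewed, at most 10 in all, crops included, and the job is handed in when it is done.

Besides the shell and the picture viewer there is one more tool, called after "Emit:" by a JSON object that holds its "method" and its "body". drive_tool: Moves the arm, as the interface text tells. Its arguments: {"type":"object","properties":{"moves":{"type":"array","items":{"type":"object","properties":{"tx":{"type":"number"},"ty":{"type":"number"},"tz":{"type":"number"},"rx":{"type":"number"},"ry":{"type":"number"},"rz":{"type":"number"},"gripper":{"type":"number"}}}},"squeeze":{"type":"number"}},"required":["moves"]}

```bash
mkdir -p pics
python3 - <<'E'
from cell import monitor,cams,r
import cv2,numpy as np
np.set_printoptions(precision=4,suppress=True)
for n in("top","scene"):
    im=cams.capture(n); cv2.imwrite(f"pics/{n}0.png",im[:,:,::-1]); m=cams.camera_model(n); print(n,m)
print(cams.camera_model("wrist"),r.grasp_offset)
s=monitor.state();print(s)
E
```

```text
top {'intrinsics': array([[472.8222,   0.    , 251.669 ],
       [  0.    , 472.8222, 187.9094],
       [  0.    ,   0.    ,   1.    ]]), 'T': array([[ 0.0304, -0.9968,  0.0744,  0.3859],
       [-0.9995, -0.0309, -0.0065, -0.0204],
       [ 0.0088, -0.0741, -0.9972,  1.1224],
       [ 0.    ,  0.    ,  0.    ,  1.    ]])}
scene {'intrinsics': array([[389.6214,   0.    , 260.6123],
       [  0.    , 389.6214, 192.2358],
       [  0.    ,   0.    ,   1.    ]]), 'T': array([[ 0.3611,  0.6191, -0.6973,  0.9611],
       [ 0.9324, -0.2272,  0.2812, -0.1969],
       [ 0.0157, -0.7517, -0.6593,  0.5272],
       [ 0.    ,  0.    ,  0.    ,  1.    ]])}
{'intrinsics': array([[266.2221,   0.    , 257.1445],
       [  0.    , 266.2221, 194.1332],
       [  0.    ,   0.    ,   1.    ]]), 'tool_from_camera': array([[-0.0002, -0.9543, -0.2987,  0.0761],
       [ 1.    , -0.0002,  0.    , -0.0005],
       [-0.0001, -0.2987,  0.9543, -0.1759],
       [ 0.    ,  0.    ,  0.    ,  1.    ]])} 0.0187
{'clock': 0.1, 'q': array([ 1.0959,  0.159 ,  1.5981, -0.    ,  1.3862, -0.2101]), 'dq': array([ 0.0005, -0.0021, -0.0022,  0.002 ,  0.0009,  0.0011]), 'joint_efforts': array([ -0.0005, -39.6991, -33.2339,  -0.0002,   0.0042,  -0.    ]), 'ee_pos': array([0.1502, 0.5544, 0.1964]), 'tcp_rot': array([-0.4147, -3.1135,  0.0026]), 'wrist_force': array([ 0.4384, -0.3711, -0.6726]), 'moment': array([ 0.0533, -0.0175, -0.0377]), 'finger_force': 0.0, 'width': 0.9972735242026708}
```

View pics/top0.png

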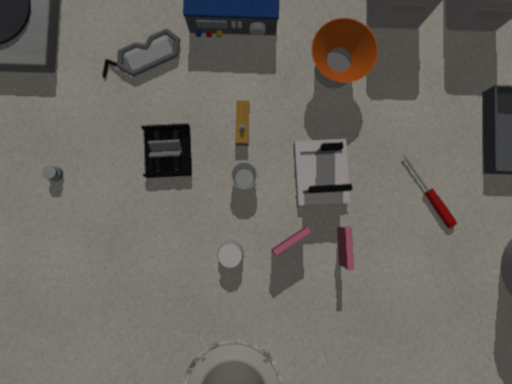

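View pics/scene0.png

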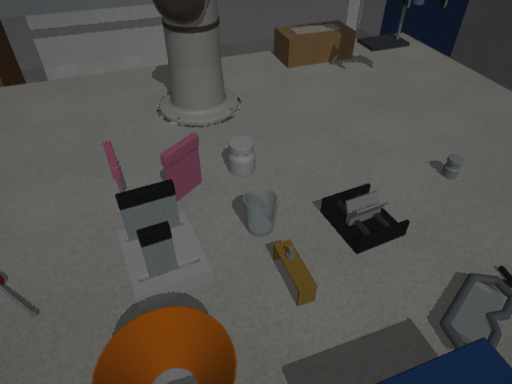

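The top view shows the rack at about (323,172), with the wide bar at about (330,188) and the narrow bar at (331,147). The clip base is at about (167,150), with its jaws across at rows 140–157. The two pink decoys are at (292,241) and (346,248). The scene view agrees: the wide plate is the one nearer the robot.

```bash
cat > h.py <<'E'
import numpy as np,cv2
from cell import monitor,cams,r
from scipy.spatial.transform import Rotation as R
np.set_printoptions(precision=4,suppress=True)
def camT(n):
    m=cams.camera_model(n)
    if n!="wrist": return m["intrinsics"],m["T"]
    s=monitor.state();T=np.eye(4);T[:3,:3]=R.from_rotvec(s["tcp_rot"]).as_matrix();T[:3,3]=s["ee_pos"]
    return m["intrinsics"],T@m["tool_from_camera"]
def onplane(K,T,px,z):
    px=np.atleast_2d(px).astype(float);d=np.c_[px,np.ones(len(px))]@np.linalg.inv(K).T@T[:3,:3].T
    return T[:3,3]+d*((z-T[2,3])/d[:,2])[:,None]
def blobs(mask,roi,amin=30):
    x0,y0,x1,y1=roi;m=np.zeros_like(mask);m[y0:y1,x0:x1]=mask[y0:y1,x0:x1]
    c,_=cv2.findContours(m,cv2.RETR_EXTERNAL,cv2.CHAIN_APPROX_NONE)
    return [k for k in c if cv2.contourArea(k)>=amin]
E
python3 - <<'E'
from h import *
im=cv2.imread("pics/top0.png");K,T=camT("top")
g=im.max(2)
mk=(g<60).astype('uint8')*255
for c in blobs(mk,(285,130,365,215)):
    b=cv2.boxPoints(cv2.minAreaRect(c));p=onplane(K,T,b,.128);print("bar",cv2.contourArea(c),b.tolist(),p[:,:2],p.mean(0))
for c in blobs(mk,(130,110,205,190)):
    b=cv2.boxPoints(cv2.minAreaRect(c));p=onplane(K,T,b,.012);print("base",cv2.contourArea(c),b.tolist(),p[:,:2],p.mean(0))
mw=((g>130)).astype('uint8')*255
for c in blobs(mw,(285,130,365,215)):
    b=cv2.boxPoints(cv2.minAreaRect(c));p=onplane(K,T,b,.03);print("rack",cv2.contourArea(c),p[:,:2],p.mean(0))
a=cv2.resize(im[115:190,130:205],(600,600),interpolation=cv2.INTER_CUBIC);cv2.imwrite("pics/clip.png",cv2.convertScaleAbs(a,alpha=1.8))
E
```

```text
bar 249.5 [[303.7577819824219, 185.7016143798828], [350.9571838378906, 183.88624572753906], [351.2304382324219, 190.9911346435547], [304.0310363769531, 192.80650329589844]] [[ 0.4681 -0.1367]
 [ 0.4751 -0.2365]
 [ 0.46   -0.2373]
 [ 0.4531 -0.1377]] [ 0.4641 -0.1871  0.128 ]
bar 183.5 [[313.8800048828125, 145.16000366210938], [341.60003662109375, 141.20001220703125], [342.96002197265625, 150.72000122070312], [315.239990234375, 154.67999267578125]] [[ 0.5552 -0.1564]
 [ 0.5656 -0.2152]
 [ 0.5453 -0.2184]
 [ 0.5349 -0.1597]] [ 0.5502 -0.1874  0.128 ]
base 2332.5 [[141.8843231201172, 125.28152465820312], [189.33030700683594, 123.26254272460938], [191.5625762939453, 175.72073364257812], [144.11659240722656, 177.73971557617188]] [[0.6096 0.2373]
 [0.6181 0.1251]
 [0.4931 0.1148]
 [0.4848 0.2261]] [0.5514 0.1758 0.012 ]
rack 43.0 [[ 0.4645 -0.2419]
 [ 0.4648 -0.2535]
 [ 0.4439 -0.2539]
 [ 0.4436 -0.2423]] [ 0.4542 -0.2479  0.03  ]
rack 786.0 [[ 0.5804 -0.1278]
 [ 0.5825 -0.1932]
 [ 0.4352 -0.196 ]
 [ 0.4332 -0.1312]] [ 0.5078 -0.162   0.03  ]
rack 338.0 [[ 0.5833 -0.1978]
 [ 0.591  -0.2413]
 [ 0.4895 -0.2573]
 [ 0.4819 -0.2141]] [ 0.5364 -0.2276  0.03  ]
```

View pics/clip.png

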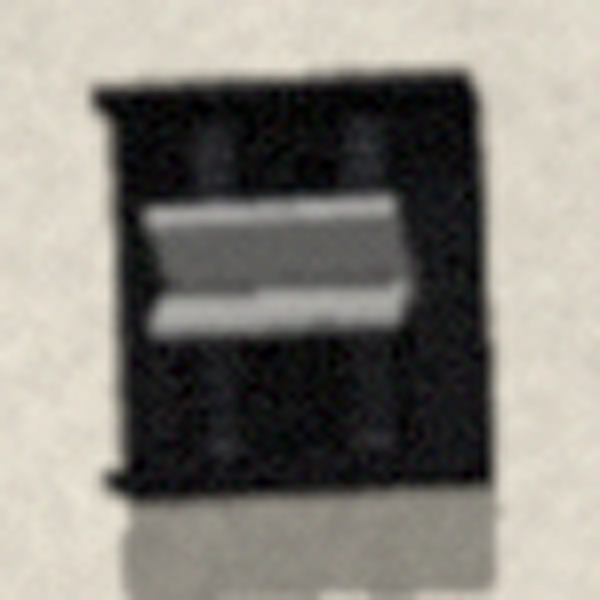

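The clip slot runs at about 4° off world y: in the full image from about (150,152) to (181,150.5). I'll move above the wide plate now.

Emit:
{"method": "drive_tool", "body": {"moves": [{"tx":-25,"ty":-32,"tz":-20,"rz":0.12},{"tx":-50,"ty":-64,"tz":-54,"rz":0.24},{"tx":-75,"ty":-95,"tz":-54,"rz":0.36},{"tx":-100,"ty":-127,"tz":-54,"rz":0.48},{"tx":-125,"ty":-159,"tz":-54,"rz":0.6},{"tx":-150,"ty":-191,"tz":-54,"rz":0.72},{"tx":-175,"ty":-223,"tz":-54,"rz":0.84},{"tx":-200,"ty":-255,"tz":-54,"rz":0.96}]}}

```text
validation failed for argument at $.mo...
```

Emit:
{"method": "drive_tool", "body": {"moves": [{"tx":-25.0,"ty":-32.0,"tz":-20.0,"rx":0.0,"ry":0.0,"rz":0.12,"gripper":85.0}]}}

```text
clock: 0.18
ee_pos: [0.1621, 0.5203, 0.2095]
tcp_rot: [-0.596, -3.079, 0.014]
wrist_force: [0.8, -1.2, -0.5]
width: 0.993
finger_force: 0.0
```

Emit:
{"method": "drive_tool", "body": {"moves": [{"tx":-28,"ty":-28,"tz":-20,"rx":0,"ry":0,"rz":0.12,"gripper":85},{"tx":-56,"ty":-56,"tz":-34,"rx":0,"ry":0,"rz":0.24,"gripper":85},{"tx":-84,"ty":-84,"tz":-34,"rx":0,"ry":0,"rz":0.36,"gripper":85},{"tx":-112,"ty":-112,"tz":-34,"rx":0,"ry":0,"rz":0.48,"gripper":85},{"tx":-140,"ty":-140,"tz":-34,"rx":0,"ry":0,"rz":0.6,"gripper":85},{"tx":-168,"ty":-168,"tz":-34,"rx":0,"ry":0,"rz":0.72,"gripper":85},{"tx":-196,"ty":-196,"tz":-34,"rx":0,"ry":0,"rz":0.84,"gripper":85},{"tx":-224,"ty":-224,"tz":-34,"rx":0,"ry":0,"rz":0.96,"gripper":85}]}}

```text
clock: 0.85
ee_pos: [0.2885, 0.2271, 0.2494]
tcp_rot: [1.963, 2.453, 0.0]
wrist_force: [0.6, 0.1, 0.2]
width: 1.0
finger_force: 0.0
```

```bash
cat >> h.py <<'E'
def go(p,yaw):
    """move to world p with tool down, tool x at yaw: tool-axis mm and rad"""
    s=monitor.state();A=R.from_rotvec(s["tcp_rot"])
    B=R.from_matrix(np.c_[[np.cos(yaw),np.sin(yaw),0],[np.sin(yaw),-np.cos(yaw),0],[0,0,-1]])
    print("move mm",(A.inv().apply(np.array(p)-s["ee_pos"])*1000).round(1),"rot",(A.inv()*B).as_rotvec().round(4),"yaw",np.degrees(np.arctan2(*A.as_matrix()[1::-1,0])).round(2),"F",s["wrist_force"].round(1),"at",s["ee_pos"])
E
python3 -c "
from h import *
go([.464,-.187,.25],np.radians(94.3))"
```

```text
move mm [-442.5   80.6   -0.6] rot [0.     0.     0.1458] yaw 102.65 F [0.6 0.1 0.2] at [0.2885 0.2271 0.2494]
```

Emit:
{"method": "drive_tool", "body": {"moves": [{"tx":-40,"ty":7,"tz":0,"rx":0,"ry":0,"rz":0.05,"gripper":85},{"tx":-80,"ty":14,"tz":0,"rx":0,"ry":0,"rz":0.1,"gripper":85},{"tx":-120,"ty":21,"tz":0,"rx":0,"ry":0,"rz":0.14,"gripper":85},{"tx":-160,"ty":28,"tz":0,"rx":0,"ry":0,"rz":0.14,"gripper":85},{"tx":-200,"ty":36,"tz":0,"rx":0,"ry":0,"rz":0.14,"gripper":85},{"tx":-240,"ty":43,"tz":0,"rx":0,"ry":0,"rz":0.14,"gripper":85},{"tx":-280,"ty":50,"tz":0,"rx":0,"ry":0,"rz":0.14,"gripper":85},{"tx":-320,"ty":58,"tz":0,"rx":0,"ry":0,"rz":0.14,"gripper":85}]}}

```text
clock: 1.52
ee_pos: [0.4168, -0.0722, 0.2494]
tcp_rot: [-2.125, -2.314, -0.0]
wrist_force: [1.1, 1.9, 0.8]
width: 0.995
finger_force: 0.0
```

```bash
python3 -c "
from h import *
go([.464,-.187,.25],np.radians(94.3))"
```

```text
move mm [-118.4   37.3   -0.6] rot [-0.0001 -0.0002  0.01  ] yaw 94.87 F [1.1 1.9 0.8] at [ 0.4168 -0.0722  0.2494]
```

Emit:
{"method": "drive_tool", "body": {"moves": [{"tx":-36,"ty":12,"tz":0,"rx":0,"ry":0,"rz":0,"gripper":85},{"tx":-70,"ty":24,"tz":0,"rx":0,"ry":0,"rz":0,"gripper":85},{"tx":-100,"ty":34,"tz":0,"rx":0,"ry":0,"rz":0,"gripper":85},{"tx":-112,"ty":37,"tz":0,"rx":0,"ry":0,"rz":0,"gripper":85},{"tx":-112,"ty":37,"tz":0,"rx":0,"ry":0,"rz":0,"gripper":85},{"tx":-112,"ty":37,"tz":0,"rx":0,"ry":0,"rz":0,"gripper":85}]}}

```text
clock: 2.02
ee_pos: [0.4628, -0.178, 0.2492]
tcp_rot: [-2.123, -2.313, -0.0]
wrist_force: [1.1, 1.0, 0.4]
width: 0.996
finger_force: 0.0
```

Run:
```python
from h import *
go([.464,-.187,.25],np.radians(94.3))
K,T=camT("wrist");im=cams.capture("wrist")[:,:,::-1];cv2.imwrite("pics/w1.png",im)
for c in blobs((im.max(2)<50).astype('uint8')*255,(0,0,512,384),150):
    b=cv2.boxPoints(cv2.minAreaRect(c));p=onplane(K,T,b,.128);print(cv2.contourArea(c),b.round(1).tolist(),p[:,:2].tolist(),p.mean(0))
```

```text
move mm [-9.1  0.4 -0.8] rot [-0.0011 -0.0015  0.0102] yaw 94.89 F [1.1 1.  0.4] at [ 0.4628 -0.178   0.2492]
36093.0 [[-0.0, 243.0], [511.0, 243.0], [511.0, 383.0], [0.0, 383.0]] [[0.1516490057880665, -0.285364835143475], [0.782893206465179, -0.23129398366816054], [0.8683730944881536, -0.45783237407093885], [0.10473995299803174, -0.5236609462380148]] [ 0.4769 -0.3745  0.128 ]
499.5 [[322.0, 217.60000610351562], [325.0, 179.39999389648438], [340.0, 180.5], [337.1000061035156, 218.8000030517578]] [[0.5443512646265243, -0.21772397848780933], [0.5402874719017969, -0.17059219490100747], [0.5577739935186872, -0.17047524859061333], [0.5626472465311888, -0.21766532956107176]] [ 0.5513 -0.1941  0.128 ]
419.5 [[253.0, 154.0], [262.0, 154.0], [262.0, 211.0], [253.0, 211.0]] [[0.4555432021999289, -0.1485475578916401], [0.46555722071767575, -0.14769237307311567], [0.47170275888595264, -0.2154124904877864], [0.4610088492479123, -0.2163274421818098]] [ 0.4635 -0.182   0.128 ]
```

View pics/w1.png

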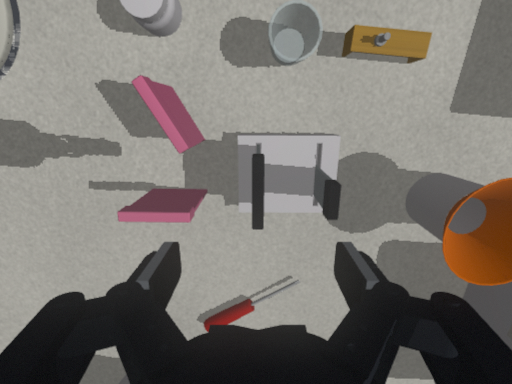

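The wrist view shows the wide bar upright at columns 252–264, rows 153–229. Its middle is about (0.465, -0.193), aligned with the tool. The path down is clear.

Emit:
{"method": "drive_tool", "body": {"moves": [{"tx":-15,"ty":1.5,"tz":30,"rx":0,"ry":0,"rz":0,"gripper":85},{"tx":-15,"ty":1.5,"tz":65,"rx":0,"ry":0,"rz":0,"gripper":60},{"tx":-15,"ty":1.5,"tz":100,"rx":0,"ry":0,"rz":0,"gripper":60},{"tx":-15,"ty":1.5,"tz":130,"rx":0,"ry":0,"rz":0,"gripper":60},{"tx":-15,"ty":1.5,"tz":148,"rx":0,"ry":0,"rz":0,"gripper":60},{"tx":-15,"ty":1.5,"tz":152,"rx":0,"ry":0,"rz":0,"gripper":60},{"tx":-15,"ty":1.5,"tz":152,"rx":0,"ry":0,"rz":0,"gripper":60}]}}

```text
clock: 2.65
ee_pos: [0.4651, -0.1914, 0.0969]
tcp_rot: [-2.12, -2.314, 0.0]
wrist_force: [-0.1, 0.3, 1.0]
width: 0.703
finger_force: 0.0
```

Run:
```python
from h import *
go([.4655,-.1935,.097],np.radians(94.9))
a=cams.capture("scene")[120:300,60:240,::-1];b=cams.capture("wrist")[100:300,150:370,::-1]
cv2.imwrite("pics/g1.png",np.hstack([cv2.resize(a,(390,500)),cv2.resize(b,(400,500))]))
```

```text
move mm [-2.1  0.2 -0.2] rot [-0.002 -0.002  0.002] yaw 95.01 F [-0.1  0.3  1. ] at [ 0.4651 -0.1914  0.0969]
```

View pics/g1.png

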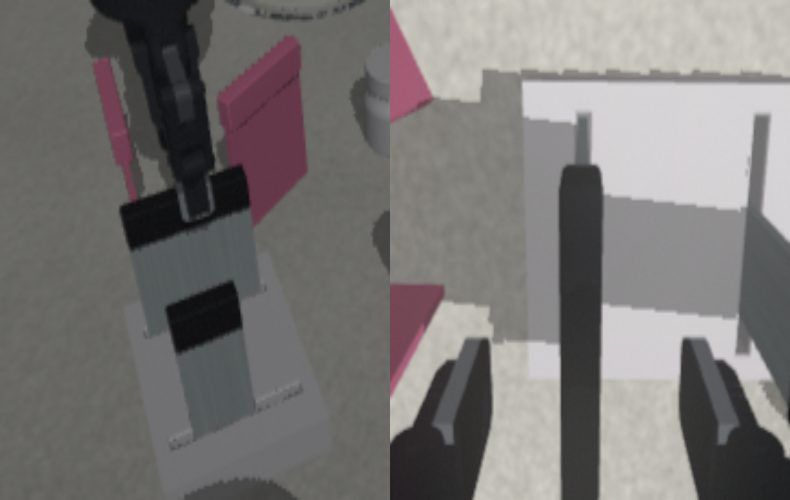

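The fingers straddle the middle of the wide bar at the right height, with the bar centred between the pads. I'll close and lift.

Emit:
{"method": "drive_tool", "body": {"moves": [{"tx":-2,"ty":0,"tz":0,"rx":0,"ry":0,"rz":0,"gripper":5},{"tx":-2,"ty":0,"tz":0,"rx":0,"ry":0,"rz":0,"gripper":5},{"tx":-2,"ty":0,"tz":0,"rx":0,"ry":0,"rz":0,"gripper":5},{"tx":-2,"ty":0,"tz":0,"rx":0,"ry":0,"rz":0,"gripper":5},{"tx":-2,"ty":0,"tz":0,"rx":0,"ry":0,"rz":0,"gripper":5},{"tx":-2,"ty":0,"tz":0,"rx":0,"ry":0,"rz":0,"gripper":5},{"tx":-2,"ty":0,"tz":0,"rx":0,"ry":0,"rz":0,"gripper":5},{"tx":-2,"ty":0,"tz":0,"rx":0,"ry":0,"rz":0,"gripper":5}], "squeeze": 90}}

```text
clock: 3.42
ee_pos: [0.4662, -0.1953, 0.0977]
tcp_rot: [-2.124, -2.315, 0.0]
wrist_force: [-0.3, 0.1, 0.5]
width: 0.061
finger_force: 0.0
```

Run:
```python
from h import *
print(monitor.state())
a=cams.capture("scene")[120:300,60:240,::-1];b=cams.capture("wrist")[100:300,150:370,::-1]
cv2.imwrite("pics/g2.png",np.hstack([cv2.resize(a,(390,500)),cv2.resize(b,(400,500))]))
```

```text
{'clock': 3.4167, 'q': array([-0.6362,  0.0808,  1.8884,  0.    ,  1.1724, -0.7222]), 'dq': array([-0.0003,  0.0011, -0.0007,  0.0009, -0.001 , -0.001 ]), 'joint_efforts': array([ -0.0023, -33.7497, -30.4424,  -0.0004,   0.0008,   0.    ]), 'ee_pos': array([ 0.4662, -0.1953,  0.0977]), 'tcp_rot': array([-2.1239, -2.3147,  0.    ]), 'wrist_force': array([-0.3346,  0.0914,  0.547 ]), 'moment': array([-0.0352,  0.0295,  0.0331]), 'finger_force': 0.0, 'width': 0.06081999292369079}
```

View pics/g2.png

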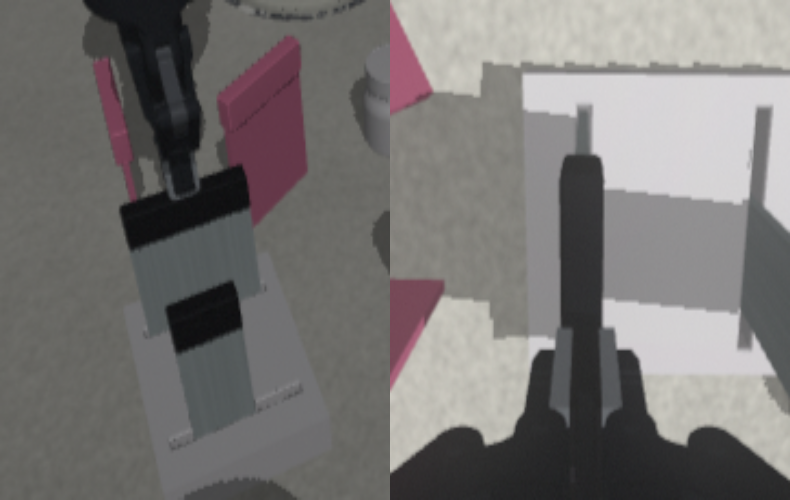

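Run:
```python
from h import *
K,T=camT("scene")
def pr(p):
    c=np.linalg.inv(T)@np.r_[p,1];u=K@c[:3]/c[2];return np.array([(u[0]-60)*390/180,(u[1]-120)*500/180]).round(0)
c=np.array([.4655,-.1935]);ux=np.array([-.085,.996]);uy=np.array([.996,.085])
for z in(.128,.103):
    for s in(-.045,0,.045): print("bar",z,s,pr(np.r_[c+ux*s+uy*.007,z]))
print("tip closed",pr([.4662+.007,-.1953,.0977]),"open tip",pr([.4651+.03,-.1914,.105]))
```

```text
bar 0.128 -0.045 [121. 218.]
bar 0.128 0 [185. 195.]
bar 0.128 0.045 [246. 173.]
bar 0.103 -0.045 [129. 251.]
bar 0.103 0 [191. 228.]
bar 0.103 0.045 [250. 206.]
tip closed [189. 236.] open tip [198. 250.]
```

The view shows the fingers closed just above the bar, in thin air: opening 5 mm, no force. Their tips at about (183,198) in the crop lie about 32 mm higher than the reported TCP implies. I'll reopen and go lower in small steps, watching the force.

Emit:
{"method": "drive_tool", "body": {"moves": [{"tx":0,"ty":0,"tz":0,"rx":0,"ry":0,"rz":0,"gripper":60},{"tx":0,"ty":0,"tz":0,"rx":0,"ry":0,"rz":0,"gripper":60},{"tx":0,"ty":0,"tz":0,"rx":0,"ry":0,"rz":0,"gripper":60},{"tx":1,"ty":0,"tz":0,"rx":0,"ry":0,"rz":0,"gripper":60},{"tx":2,"ty":0,"tz":8,"rx":0,"ry":0,"rz":0,"gripper":60},{"tx":2,"ty":0,"tz":16,"rx":0,"ry":0,"rz":0,"gripper":60},{"tx":2,"ty":0,"tz":22,"rx":0,"ry":0,"rz":0,"gripper":60},{"tx":2,"ty":0,"tz":26,"rx":0,"ry":0,"rz":0,"gripper":60}]}}

```text
clock: 4.18
ee_pos: [0.4652, -0.1927, 0.0701]
tcp_rot: [-2.122, -2.313, 0.0]
wrist_force: [-0.6, 0.4, 0.3]
width: 0.703
finger_force: 0.0
```

Emit:
{"method": "drive_tool", "body": {"moves": [{"tx":0,"ty":0,"tz":0,"rx":0,"ry":0,"rz":0,"gripper":5},{"tx":0,"ty":0,"tz":0,"rx":0,"ry":0,"rz":0,"gripper":5},{"tx":0,"ty":0,"tz":0,"rx":0,"ry":0,"rz":0,"gripper":5},{"tx":0,"ty":0,"tz":0,"rx":0,"ry":0,"rz":0,"gripper":5},{"tx":0,"ty":0,"tz":0,"rx":0,"ry":0,"rz":0,"gripper":5},{"tx":0,"ty":0,"tz":0,"rx":0,"ry":0,"rz":0,"gripper":5}], "squeeze": 90}}

```text
clock: 4.68
ee_pos: [0.4662, -0.1936, 0.0724]
tcp_rot: [2.123, 2.314, -0.0]
wrist_force: [-1.3, 0.1, 3.8]
width: 0.14
finger_force: 89.5
```

Run:
```python
from h import *
go([.4655,-.1935,.072],np.radians(94.9))
a=cams.capture("scene")[120:300,60:240,::-1];b=cams.capture("wrist")[100:300,150:370,::-1]
cv2.imwrite("pics/g3.png",np.hstack([cv2.resize(a,(390,500)),cv2.resize(b,(400,500))]))
```

```text
move mm [ 0.2 -0.7  0.4] rot [0.0004 0.0007 0.0005] yaw 94.93 F [-1.3  0.1  3.8] at [ 0.4662 -0.1936  0.0724]
```

View pics/g3.png

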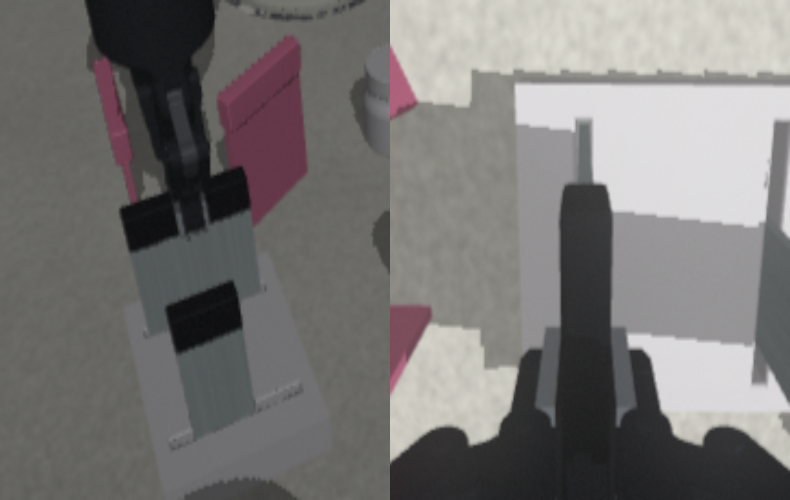

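The plate is gripped: opening 12 mm, 90 N, pads over the bar. Lift it, and compute the clip's position from the top picture.

Emit:
{"method": "drive_tool", "body": {"moves": [{"tx":0,"ty":0,"tz":-8,"rx":0,"ry":0,"rz":0,"gripper":5},{"tx":0,"ty":0,"tz":-18,"rx":0,"ry":0,"rz":0,"gripper":5},{"tx":0,"ty":0,"tz":-30,"rx":0,"ry":0,"rz":0,"gripper":5},{"tx":0,"ty":0,"tz":-50,"rx":0,"ry":0,"rz":0,"gripper":5},{"tx":0,"ty":0,"tz":-75,"rx":0,"ry":0,"rz":0,"gripper":5},{"tx":0,"ty":0,"tz":-100,"rx":0,"ry":0,"rz":0,"gripper":5},{"tx":0,"ty":0,"tz":-115,"rx":0,"ry":0,"rz":0,"gripper":5},{"tx":0,"ty":0,"tz":-120,"rx":0,"ry":0,"rz":0,"gripper":5}]}}

```text
clock: 5.45
ee_pos: [0.4677, -0.1943, 0.1957]
tcp_rot: [2.119, 2.31, 0.001]
wrist_force: [0.7, -0.4, -1.7]
width: 0.143
finger_force: 88.7
```

Run:
```python
from h import *
K,T=camT("top")
f=lambda *p:np.array(p)/8+[130-.44,115-.44]
a=onplane(K,T,f((145,212),(395,200),(150,335),(405,325)),.057);print("mouth",a[:,:2].tolist(),a.mean(0))
b=onplane(K,T,f((160,295),(410,286)),.03);print("slot",b[:,:2].tolist(),b.mean(0),np.degrees(np.arctan2(*(b[0]-b[1])[1::-1])))
for i in(0,2):print(np.degrees(np.arctan2(*(a[i]-a[i+1])[1::-1])))
go([.55,.175,.19],np.radians(94.5))
```

```text
mouth [[0.5646711898129728, 0.2119896487948737], [0.5703769623717821, 0.1412642834171685], [0.529547933757774, 0.20893448451714275], [0.5346847369270135, 0.13693846825288586]] [0.5498 0.1748 0.057 ]
slot [[0.5449887433106076, 0.2123923341787179], [0.5499300085977569, 0.1399499271601687]] [0.5475 0.1762 0.03  ] 93.90207632941473
94.61235088339262
94.08104864718938
move mm [360.9 113.7   4.8] rot [0.005  0.004  0.0076] yaw 94.94 F [ 0.7 -0.4 -1.7] at [ 0.4677 -0.1943  0.1957]
```

Emit:
{"method": "drive_tool", "body": {"moves": [{"tx":15,"ty":5,"tz":-15,"rx":0,"ry":0,"rz":0,"gripper":5},{"tx":40,"ty":13,"tz":-25,"rx":0,"ry":0,"rz":0,"gripper":5},{"tx":75,"ty":24,"tz":-30,"rx":0,"ry":0,"rz":0,"gripper":5},{"tx":110,"ty":35,"tz":-30,"rx":0,"ry":0,"rz":0,"gripper":5},{"tx":145,"ty":46,"tz":-30,"rx":0,"ry":0,"rz":0,"gripper":5},{"tx":180,"ty":57,"tz":-30,"rx":0,"ry":0,"rz":0,"gripper":5},{"tx":215,"ty":68,"tz":-30,"rx":0,"ry":0,"rz":0,"gripper":5},{"tx":250,"ty":79,"tz":-30,"rx":0,"ry":0,"rz":0,"gripper":5}]}}

```text
clock: 6.12
ee_pos: [0.5228, 0.0646, 0.221]
tcp_rot: [-2.123, -2.314, 0.001]
wrist_force: [-0.1, -0.2, -0.9]
width: 0.143
finger_force: 88.7
```

Emit:
{"method": "drive_tool", "body": {"moves": [{"tx":35,"ty":11,"tz":0,"rx":0,"ry":0,"rz":0.004,"gripper":5},{"tx":70,"ty":22,"tz":0,"rx":0,"ry":0,"rz":0.008,"gripper":5},{"tx":95,"ty":30,"tz":0,"rx":0,"ry":0,"rz":0.01,"gripper":5},{"tx":107,"ty":33,"tz":10,"rx":0,"ry":0,"rz":0.01,"gripper":5},{"tx":110,"ty":34,"tz":20,"rx":0,"ry":0,"rz":0.01,"gripper":5},{"tx":110,"ty":34,"tz":30,"rx":0,"ry":0,"rz":0.01,"gripper":5},{"tx":110,"ty":34,"tz":30,"rx":0,"ry":0,"rz":0.01,"gripper":5},{"tx":110,"ty":34,"tz":30,"rx":0,"ry":0,"rz":0.01,"gripper":5}]}}

```text
clock: 6.78
ee_pos: [0.5466, 0.1735, 0.19]
tcp_rot: [-2.136, -2.301, 0.004]
wrist_force: [-0.0, -0.1, -1.4]
width: 0.143
finger_force: 88.7
```

Run:
```python
from h import *
go([.549,.175,.19],np.radians(94.3))
a=cams.capture("scene")[80:280,280:440,::-1];b=cams.capture("wrist")[60:320,130:390,::-1]
f=lambda x,s:cv2.convertScaleAbs(cv2.resize(x,s),alpha=1.5)
cv2.imwrite("pics/c1.png",np.hstack([f(a,(400,500)),f(b,(400,500))]))
```

```text
move mm [1.4 2.5 0. ] rot [-0.0033  0.0006 -0.0007] yaw 94.26 F [-0.  -0.1 -1.4] at [0.5466 0.1735 0.19  ]
```

View pics/c1.png

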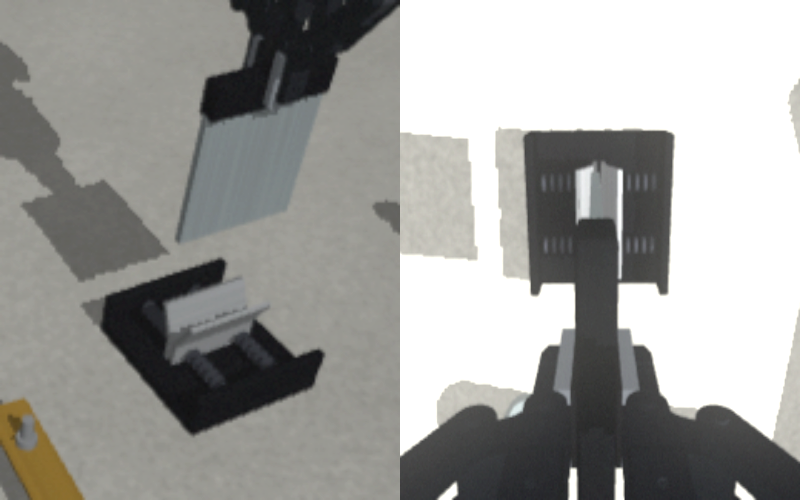

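The plate hangs above the clip, parallel to the jaws and about 2.5 mm to the -y tool side of the slot (bar column 596, slot about 599.5 in the crop). I'll correct that and descend to just into the mouth.

Emit:
{"method": "drive_tool", "body": {"moves": [{"tx":1.5,"ty":2.5,"tz":10,"rx":0,"ry":0,"rz":0,"gripper":5},{"tx":1.5,"ty":2.5,"tz":30,"rx":0,"ry":0,"rz":0,"gripper":5},{"tx":1.5,"ty":2.5,"tz":50,"rx":0,"ry":0,"rz":0,"gripper":5},{"tx":1.5,"ty":2.5,"tz":65,"rx":0,"ry":0,"rz":0,"gripper":5},{"tx":1.5,"ty":2.5,"tz":75,"rx":0,"ry":0,"rz":0,"gripper":5},{"tx":1.5,"ty":2.5,"tz":80,"rx":0,"ry":0,"rz":0,"gripper":5},{"tx":1.5,"ty":2.5,"tz":80,"rx":0,"ry":0,"rz":0,"gripper":5}], "squeeze": 110}}

```text
clock: 7.47
ee_pos: [0.5495, 0.1764, 0.1106]
tcp_rot: [-2.135, -2.303, 0.002]
wrist_force: [-0.1, -0.1, -1.6]
width: 0.137
finger_force: 111.6
```

Run:
```python
from h import *
go([.549,.175,.0764],np.radians(94.3))
```

```text
move mm [-1.4 -0.6 34.2] rot [-0.0018  0.0001  0.0005] yaw 94.33 F [-0.1 -0.1 -1.6] at [0.5495 0.1764 0.1106]
```

Emit:
{"method": "drive_tool", "body": {"moves": [{"tx":-0.5,"ty":0,"tz":3,"rx":0,"ry":0,"rz":0,"gripper":5},{"tx":-1,"ty":0,"tz":6,"rx":0,"ry":0,"rz":0,"gripper":5},{"tx":-1,"ty":0,"tz":9,"rx":0,"ry":0,"rz":0,"gripper":5},{"tx":-1,"ty":0,"tz":12,"rx":0,"ry":0,"rz":0,"gripper":5},{"tx":-1,"ty":0,"tz":15,"rx":0,"ry":0,"rz":0,"gripper":5},{"tx":-1,"ty":0,"tz":18,"rx":0,"ry":0,"rz":0,"gripper":5},{"tx":-1,"ty":0,"tz":21,"rx":0,"ry":0,"rz":0,"gripper":5},{"tx":-1,"ty":0,"tz":24,"rx":0,"ry":0,"rz":0,"gripper":5}]}}

```text
clock: 8.13
ee_pos: [0.5513, 0.176, 0.0903]
tcp_rot: [2.134, 2.304, 0.003]
wrist_force: [-3.5, -0.3, 2.3]
width: 0.135
finger_force: 112.2
```

Emit:
{"method": "drive_tool", "body": {"moves": [{"tx":0,"ty":-1,"tz":2,"rx":0,"ry":0,"rz":0,"gripper":5},{"tx":0,"ty":-1.5,"tz":4,"rx":0,"ry":0,"rz":0,"gripper":5},{"tx":0,"ty":-1.5,"tz":6,"rx":0,"ry":0,"rz":0,"gripper":5},{"tx":0,"ty":-1.5,"tz":6,"rx":0,"ry":0,"rz":0,"gripper":5}]}}

```text
clock: 8.47
ee_pos: [0.5488, 0.1757, 0.0815]
tcp_rot: [2.135, 2.304, 0.001]
wrist_force: [0.7, 0.4, 0.8]
width: 0.134
finger_force: 111.9
```

Emit:
{"method": "drive_tool", "body": {"moves": [{"tx":0,"ty":0,"tz":2,"rx":0,"ry":0,"rz":0,"gripper":5},{"tx":0,"ty":0,"tz":4,"rx":0,"ry":0,"rz":0,"gripper":5},{"tx":0,"ty":0,"tz":4,"rx":0,"ry":0,"rz":0,"gripper":5}]}}

```text
clock: 8.72
ee_pos: [0.5487, 0.1756, 0.0773]
tcp_rot: [2.135, 2.304, 0.0]
wrist_force: [1.9, 0.2, -0.1]
width: 0.132
finger_force: 111.8
```

Run:
```python
from h import *
go([.549,.175,.0764],np.radians(94.3))
a=cams.capture("scene")[100:260,300:430,::-1];b=cams.capture("wrist")[60:320,130:390,::-1]
f=lambda x,s:cv2.convertScaleAbs(cv2.resize(x,s),alpha=1.5)
cv2.imwrite("pics/c2.png",np.hstack([f(a,(450,554)),f(b,(350,554))]))
```

```text
move mm [-0.6  0.2  0.9] rot [0.0002 0.     0.001 ] yaw 94.36 F [ 1.9  0.2 -0.1] at [0.5487 0.1756 0.0773]
```

View pics/c2.png

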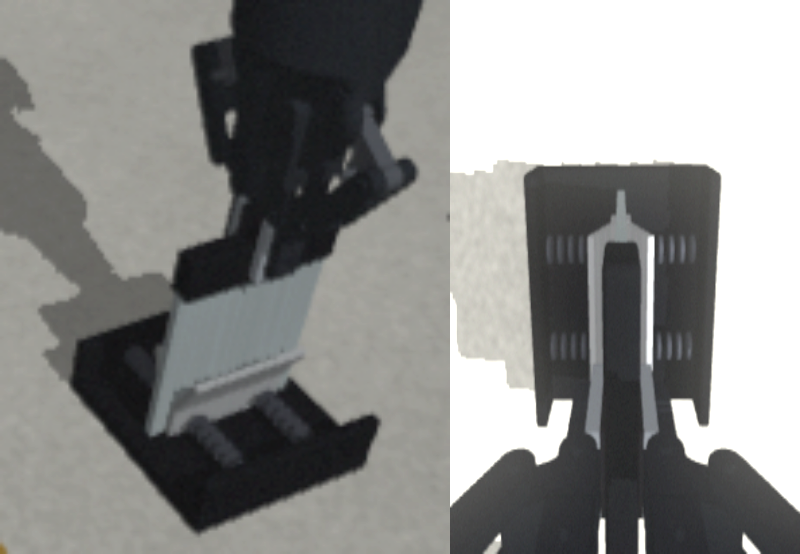

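The plate stands between the jaws, roughly centred, and hasn't slipped in the grip. There is no floor contact force yet, so I'll push on until the floor reacts.

Emit:
{"method": "drive_tool", "body": {"moves": [{"tx":0,"ty":0,"tz":1,"rx":0,"ry":0,"rz":0,"gripper":5},{"tx":0,"ty":0,"tz":2,"rx":0,"ry":0,"rz":0,"gripper":5},{"tx":0,"ty":0,"tz":2,"rx":0,"ry":0,"rz":0,"gripper":5}]}}

```text
clock: 9.07
ee_pos: [0.549, 0.1757, 0.0764]
tcp_rot: [2.135, 2.304, 0.001]
wrist_force: [0.4, 0.6, 5.2]
width: 0.139
finger_force: 112.5
```

Emit:
{"method": "drive_tool", "body": {"moves": [{"tx":0,"ty":0,"tz":1,"rx":0,"ry":0,"rz":0,"gripper":5},{"tx":0,"ty":0,"tz":2,"rx":0,"ry":0,"rz":0,"gripper":5},{"tx":0,"ty":0,"tz":2,"rx":0,"ry":0,"rz":0,"gripper":5}]}}

```text
clock: 9.32
ee_pos: [0.5496, 0.1758, 0.0764]
tcp_rot: [2.134, 2.304, 0.002]
wrist_force: [-3.3, -0.0, 14.8]
width: 0.134
finger_force: 114.1
```

Emit:
{"method": "drive_tool", "body": {"moves": [{"tx":0,"ty":0,"tz":2,"rx":0,"ry":0,"rz":0,"gripper":5},{"tx":0,"ty":0,"tz":4,"rx":0,"ry":0,"rz":0,"gripper":5},{"tx":0,"ty":0,"tz":4,"rx":0,"ry":0,"rz":0,"gripper":5}]}}

```text
clock: 9.57
ee_pos: [0.551, 0.1759, 0.0763]
tcp_rot: [2.133, 2.302, 0.004]
wrist_force: [-10.2, -1.7, 34.7]
width: 0.135
finger_force: 117.4
```

Run:
```python
from h import *
go([.549,.175,.0764],np.radians(94.3)); print(monitor.state()["finger_force"])
```

```text
move mm [-0.7 -2.1 -0.1] rot [0.004  0.0003 0.0013] yaw 94.38 F [-10.2  -1.7  34.7] at [0.551  0.1759 0.0763]
117.35635257326066
```

At 35 N it moves no further, at z = 0.0763, which is the predicted seat height, so the plate is on the floor. I'll unload, open and retreat upward.

Emit:
{"method": "drive_tool", "body": {"moves": [{"tx":0,"ty":0,"tz":-3,"rx":0,"ry":0,"rz":0,"gripper":5},{"tx":0,"ty":0,"tz":-6,"rx":0,"ry":0,"rz":0,"gripper":5},{"tx":0,"ty":0,"tz":-7,"rx":0,"ry":0,"rz":0,"gripper":5},{"tx":0,"ty":0,"tz":-7,"rx":0,"ry":0,"rz":0,"gripper":5}]}}

```text
clock: 9.9
ee_pos: [0.5487, 0.1756, 0.0765]
tcp_rot: [2.135, 2.304, 0.0]
wrist_force: [0.3, 0.8, 0.8]
width: 0.138
finger_force: 112.0
```

Emit:
{"method": "drive_tool", "body": {"moves": [{"tx":0,"ty":0,"tz":0,"rx":0,"ry":0,"rz":0,"gripper":40},{"tx":0,"ty":0,"tz":0,"rx":0,"ry":0,"rz":0,"gripper":60},{"tx":0,"ty":0,"tz":0,"rx":0,"ry":0,"rz":0,"gripper":60},{"tx":0,"ty":0,"tz":0,"rx":0,"ry":0,"rz":0,"gripper":60},{"tx":0,"ty":0,"tz":0,"rx":0,"ry":0,"rz":0,"gripper":60}], "squeeze": 20}}

```text
clock: 10.32
ee_pos: [0.5484, 0.1756, 0.0764]
tcp_rot: [-2.135, -2.304, 0.001]
wrist_force: [0.1, -0.6, 0.6]
width: 0.701
finger_force: 0.0
```

Emit:
{"method": "drive_tool", "body": {"moves": [{"tx":0,"ty":0,"tz":-10,"rx":0,"ry":0,"rz":0,"gripper":60},{"tx":0,"ty":0,"tz":-30,"rx":0,"ry":0,"rz":0,"gripper":60},{"tx":0,"ty":0,"tz":-55,"rx":0,"ry":0,"rz":0,"gripper":60},{"tx":0,"ty":0,"tz":-85,"rx":0,"ry":0,"rz":0,"gripper":60},{"tx":0,"ty":0,"tz":-115,"rx":0,"ry":0,"rz":0,"gripper":60},{"tx":0,"ty":0,"tz":-140,"rx":0,"ry":0,"rz":0,"gripper":60},{"tx":0,"ty":0,"tz":-150,"rx":0,"ry":0,"rz":0,"gripper":60},{"tx":0,"ty":0,"tz":-150,"rx":0,"ry":0,"rz":0,"gripper":60}]}}

```text
clock: 10.98
ee_pos: [0.5506, 0.1759, 0.2305]
tcp_rot: [2.132, 2.301, 0.008]
wrist_force: [-0.2, -0.1, -0.3]
width: 0.704
finger_force: 0.0
```

Run:
```python
from h import *
go([.549,.175,.0764],np.radians(94.3))
s=cams.capture("scene")[:,:,::-1];a=s[100:260,300:430];b=cams.capture("wrist")[60:320,130:390,::-1]
f=lambda x,s:cv2.convertScaleAbs(cv2.resize(x,s),alpha=1.5)
cv2.imwrite("pics/c3.png",np.hstack([f(a,(450,554)),f(b,(350,554))]))
# bar/plate heights in the scene picture
K,T=camT("scene")
def pr(p):
    c=np.linalg.inv(T)@np.r_[p,1];u=K@c[:3]/c[2];return np.array([(u[0]-300)*450/130,(u[1]-100)*554/160]).round(0)
c=np.array([.549,.1755]);ux=np.array([-.075,.997]);uy=np.array([.997,.075])
for z in(.132,.107,.012):print(z,[pr(np.r_[c+ux*q+uy*(.0025 if z<.1 else .007),z]).tolist() for q in(-.045,.045)])
```

```text
move mm [ -0.8  -2.7 154.1] rot [ 0.0067 -0.0002  0.001 ] yaw 94.36 F [-0.2 -0.1 -0.3] at [0.5506 0.1759 0.2305]
0.132 [[193.0, 264.0], [343.0, 216.0]]
0.107 [[184.0, 304.0], [331.0, 256.0]]
0.012 [[148.0, 435.0], [284.0, 386.0]]
```

View pics/c3.png

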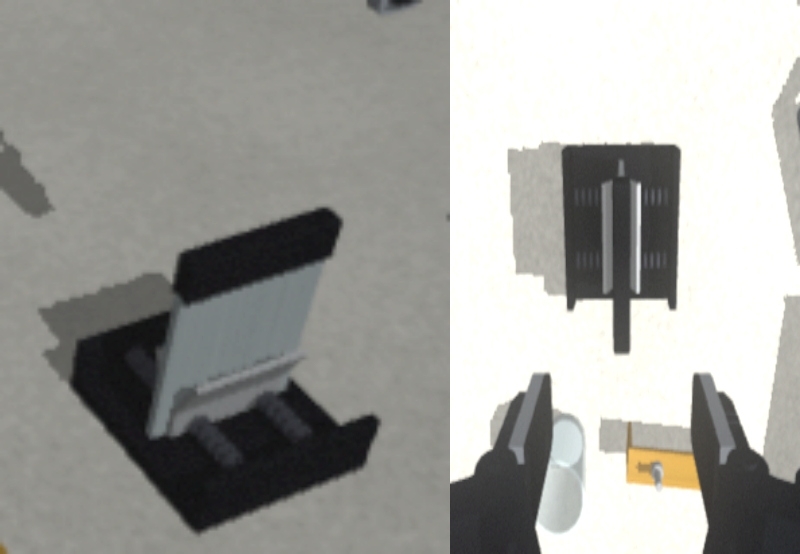

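The plate stands upright in the clip by itself. Its lower corner at (150,435) and the bar's lower edge from (180,303) to (325,260) match the fully seated prediction, and the gripper is clear.

```bash
python3 -c "
from cell import close_job
print(close_job())"
```

```text
the job is handed in; nothing more can be done
None
```

The wide plate is fully seated on the clip floor, upright, released and roughly centred along the jaws; the narrow plate was left untouched in the rack, and the job was handed in at about 11 s of the 40 s allowed.

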